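# Lean the mirror tile on the stand and clamp the stop at its foot

### The job

Make room on the leaning stand by moving the aluminium jar onto the white coaster, standing upright. Take the mirror tile out of its rack and lean it gently on the stand's wooden wall, glass outward and centred, at a stable slant of about 25 degrees from upright, with its foot blocked by the red sliding stop drawn up against it. Finish with the stop's T-handle turned clockwise until it is stiff and tight, and leave everything else where it is.

Things in the scene. Friction and masses are not known exactly. Their poses are not given: they have to be found in the camera images.
- mirror: Mirror tile, a rigid flat board 10 thick (its x), 120 wide (its y) and 170 tall (its z), dark wood with a pale glass front on its +x face, about 0.28 kg. Origin at the centre of its bottom face, z up the board. It starts leaning 30 degrees from upright in the rack, its top towards the rack's -x side and its glass facing the rack's +x and upward. Grip it by the top edge across the 10 mm thickness.
- toe (a point): Middle of the mirror's lower front (glass side) edge, 5 mm along the mirror's x from its origin. Axes as the mirror's.
- rack: Light wooden storage rack, fixed. Base plate 110 x 110 x 10; origin at table level on the line of the front faces of its two uprights, midway between them; x runs from the uprights to the mirror's foot. The uprights are 100 high, 16 wide, 40 either side of the middle (64 free between them); the mirror's back rests on their top front edges. Its foot stands on the base behind a lip 12 high above the base, which begins 63 mm from the uprights.
- bay: Leaning stand, fixed on the table. Grey base plate 10 thick, 150 wide (y), from x = -16 to 220 mm. Origin at table level below the middle of the wall's face; x points from the wall out to the stop, y along the wall, z up.
- wall: The stand's dark wooden wall: 16 thick, 140 wide, its top 105 above the table (95 above the base plate). Its face towards the stop lies at x = 0 of the stand, its body behind (negative x). Origin at the foot of the face, at the level of the base plate's upper side. The mirror is taller than the wall and rests on its top edge.
- stop (a joint): Sliding foot stop (aluminium bar 100 wide, 16 thick, 21 high above the base plate, with a red carriage behind it), in m towards the wall. At 0 the face of the bar is 125 mm from the wall's face; at 0.09 (its end) 35 mm. Slides along the stand's x with about 3 N friction and stays where left.
- stop_face (a point): Point in the middle of the stop bar's face (the face towards the wall), 10 mm above the base plate. Axes as the stand's.
- lock (a joint): T-handle on the stop, turning about a vertical axis, rad, clockwise from above positive. Starts slack between 0 and 0.3; the turning moment rises from about 0.09 to 0.17 N m; tight from 1.1; ends at 1.4. Stays where left. At 0 its crossbar lies along the stand's x.
- tee (a point): Centre of the T-handle's black crossbar, 60 long (its x), 10 thick (its y), 18 high, centre 88 above the table and 50 mm beyond the stop's face, on the turning axis. Its stem is a 12 mm steel rod. The stop can be slid by it.
- jar: Narrow aluminium jar with closed dark screw lid, 44 diameter, 85 tall, 0.12 kg. Origin at the centre of its underside. Starts upright on the stand's base between wall and stop.
- coaster: Round white ceramic coaster, fixed, 90 diameter, 6 thick; origin at the centre of its underside, on the table.
- bangle_post: Bystander: white ceramic bangle post, base 52 diameter, 115 tall. Origin under its centre.
- tin: Bystander: green round tin, 53 diameter, 46 tall. Origin under its centre.
- comb: Bystander: bamboo comb lying flat, 150 x 38 x 6, length along its x. Origin under its middle.
- hairpin_box: Bystander: open blue plastic hairpin box, 110 x 80 x 40. Origin under its centre.
- brush: Bystander: hairbrush lying, 190 long, 50 wide, 32 high. Origin where the handle meets the head.
There are look-alikes about, which are no part of the job. Of the things that look like the mirror, the middle-sized one is meant.

How it is judged:
At the end, for the whole second after the job is handed in: Mirror at rest on the base plate, touching the wall, leaning 16-34 deg from upright, glass outward, centred within 25 mm, square within 8 deg; stop face within 5 mm of its lower front edge; T-handle at 1.1 rad or more; jar upright on the coaster within 25 mm of centre; all released and at rest (angle between mirror's own z axis and vertical between 0.28 and 0.6 rad and angle between mirror's own x axis and vertical below 1.4 rad and contact force between mirror and wall above 0.1 N and z of mirror in the frame of bay between 0.006 and 0.022 m and y of mirror in the frame of bay between -0.025 and 0.025 m and x of mirror in the frame of bay between 0.02 and 0.09 m and angle between the y axis of mirror and the y axis of bay, either way round below 0.15 rad and x of toe in the frame of stop_face between -0.005 and 0.003 m and value of joint lock above 1.1 rad and horizontal distance between jar and coaster below 0.025 m and angle between jar's own z axis and vertical below 0.1 rad and height (world z) of jar between 0.003 and 0.01 m and linear speed of each of mirror, jar below 0.02 m/s and angular speed of mirror below 0.1 rad/s).
It fails at once if A bystander (bangle post, tin, comb, hairpin box, brush) is moved more than 25 mm or tipped over (distance of any of bangle_post, tin, comb, hairpin_box, brush from where it was at the start of the episode above 0.025 m or angle between any of bangle_post, tin, comb, hairpin_box, brush's own z axis and vertical above 0.5 rad).
It fails at once if The mirror strikes or is pressed on the stand harder than 70 N (contact force between mirror and bay above 70 N).
It fails at once if The jar is tipped over (angle between jar's own z axis and vertical above 0.8 rad).
It also fails if it takes over 72 s, if anything falls off the work surface, if the arm or the gripper's body presses on something with over 40 N, if the wrist force passes 120 N, or if a joint passes its speed limit or range.

### The arm

A 6-joint arm with a two-finger parallel gripper is mounted at the origin on the work surface. World frame = base frame: x ahead of the robot, y to its left, z up, the work surface at z = 0. Lengths are in m, angles in rad, forces in N, time in s.
With the tool pointing down it reaches from about 0.225 to 0.875 m from the base axis. Payload 3.4 kg.
Tool frame: the origin (TCP) lies between the finger pads; the fingertips stand 8 mm ahead of it and the grasp point (between the pads) lies 11 mm behind it; z points along the fingers, y is the line along which they close (so a half turn about z gives the same grasp; the last joint's range is limited). The gripper opens to 85 mm and grips with 20 to 120 N. Pads are 22 mm wide; open, the fingers measure 114 mm over their backs; the gripper's body (76 mm by 85 mm) begins 54 mm behind the grasp point. The pads swing forward as they close: fully open they stand 13 mm farther back than shut.
Start: joints at [0.997, 0.276, 1.505, -0, 1.361, -0.121], TCP at [0.252, 0.517, 0.239] pointing down, gripper open.
Joint ranges: [-2.89, 2.89], [-0.75, 2.08], [0.22, 2.7], [-1.18, 4.32], [0.11, 2.71], [-2.7, 2.7]. Speed limits (rad/s): [2.57, 2.57, 3.14, 3.14, 3.14, 3.14].

### API

Orientations are given as a unit quaternion [w, x, y, z].
In Python, from rig import manip gives the robot as it stands.
- The arm moves only by the tool move_arm, never from a script. Its argument "deltas" is a list that holds one entry, the list of rows, each a list of 5 numbers: the shift along the tool's x, y, z normalised to -1 to 1, where 1 is 80 cm, then the turn about the tool's z normalised to -1 to 1, where 1 is 120 degrees, then the closure, from -1 (fully open) to 1 (shut). In form: [[[tx, ty, tz, twist, grip], ...]]. A call has 1 to 12 rows; each row is the pose to reach, as a shift and turn from the pose commanded when the call began, along the tool's axes at that moment; what a row does not reach only later rows make up. A row lasts 1/10 s, in which the tool goes at most 50 mm and 8.59 degrees, less where a joint would pass 70% of its speed; a pose out of reach is approached as far as the arm can. A call with a number of a shift or a turn outside -1 to 1 is refused whole. A call with a gripper value outside its range is refused whole. The fingers move at their own pace and stop on an object; "squeeze" is the grip in N (left out, the last holds). Time passes only in rows, so rows that repeat a pose let the fingers close. It gives the time, the measured TCP pose, the force, the opening and the grip force at its end, in the units of the state.
- manip.get_state(): the state, without advancing time (a new reading comes with each control period).
- manip.get_image(name): name is "scene" or "side" or "wrist"; returns the picture (420x560x3 uint8, red, green, blue); there is no depth.
- manip.camera_params(name): a dict with "fx", "fy", "cx", "cy" (pixels), "dist" ([k1, k2, p1, p2, k3] as OpenCV has them; the pictures are not rectified), "R" (3x3) and "t" (3): a world point X has camera coordinates R X + t; the wrist camera has in their place "tool_from_camera" (4x4, takes a point from camera to tool coordinates, whose origin is the TCP and whose axes are the flange's). Camera axes: x right, y down, z forward; pixel columns grow to the right and rows downward; lengths in m; the calibration is good to about 2 mm. A picture is of the moment at which its call begins: read the wrist's pose just before it. camera_params takes no time and is no camera call.
- manip.sign_off(): hands the job in; it is judged then, once.
The state is a dict: "clock": time; "qpos": joint angles; "qd": joint speeds; "effort": joint torques, N m; "position": TCP position; "ee_rot": TCP orientation; "contact_force": force on the tool from outside, world axes, zero at the start; "moment": the same for the moment, N m; "width": finger opening in m; "gripper_force": force on a finger pad.
Only numpy, scipy, OpenCV 4.12 (cv2) and the standard library are available. Lean on these libraries where they do the work, as an engineer would, in place of code of your own. Each camera call takes 0.05 s, during which the arm holds its last target. There are 200 camera calls.

## Working session

There is one attempt and no reset: what is moved stays moved. The work goes in short steps, Python scripts to look and compute and a tool call to move; the robot and the scene stay as the last step left them, time stands still between calls to the robot, and variables do not carry over. Pictures are saved under pics/ and viewed, at most 10 in all, crops included, and the job is handed in when it is done.

Besides the shell and the picture viewer there is one more tool, called after "Request:" in YAML: its name, and indented under it one key for each argument. move_arm: Moves the arm, as the interface text tells. Scaled input: -1 to 1 covers 80 cm each way for a shift and 120 degrees each way for a turn. Its arguments: {"type":"object","properties":{"deltas":{"type":"array","items":{"type":"array","items":{"type":"array","items":{"type":"number","minimum":-1,"maximum":1}}}},"squeeze":{"type":"number"}},"required":["deltas"]}

```bash
mkdir -p pics; ls; python3 - <<'E'
from rig import manip
import cv2,numpy as np,json
s=manip.get_state();print(s)
for n in("scene","side"):
    cv2.imwrite(f"pics/{n}0.png",manip.get_image(n)[:,:,::-1])
    p=manip.camera_params(n);print(n,{k:np.round(v,4).tolist() for k,v in p.items()})
print(manip.camera_params("wrist"))
E
```

```text
pics
{'clock': 0.0, 'qpos': array([ 9.97005446e-01,  2.76611451e-01,  1.50616287e+00,  1.92558547e-05,
        1.36065506e+00, -1.21007360e-01]), 'qd': array([ 0.00019843, -0.00080104,  0.0003212 , -0.00137769, -0.00029662,
       -0.00079004]), 'effort': array([ 1.68865281e-03, -4.16781199e+01, -2.45800030e+01, -2.51781184e-04,
        1.10724391e-02, -3.25037934e-05]), 'position': array([0.25126874, 0.51662563, 0.23841844]), 'ee_rot': array([-3.21510628e-04,  2.24464696e-01,  9.74481789e-01, -8.60293063e-04]), 'contact_force': array([-0.20525948, -0.12531344, -0.29969346]), 'moment': array([ 0.0087293 , -0.00279392, -0.02719303]), 'gripper_force': 0.0, 'width': 0.08549706491385356}
scene {'fx': 472.0542, 'fy': 472.0542, 'cx': 285.7052, 'cy': 199.3208, 'dist': [0.0, 0.0, 0.0, 0.0, 0.0], 'R': [[-0.8738, 0.4861, 0.0164], [0.3899, 0.7203, -0.5737], [-0.2907, -0.4949, -0.8189]], 't': [0.4782, -0.1659, 1.4226]}
side {'fx': 536.1559, 'fy': 536.1559, 'cx': 277.3008, 'cy': 205.6989, 'dist': [-0.2114, 0.0, 0.0, 0.0, 0.0], 'R': [[0.8099, -0.5865, 0.0018], [-0.3871, -0.5369, -0.7496], [0.4406, 0.6064, -0.6619]], 't': [-0.452, 0.255, 1.2906]}
{'fx': 293.1736554918231, 'fy': 293.1736554918231, 'cx': 280.1704617677381, 'cy': 207.56982160090473, 'dist': array([0.01086128, 0.        , 0.        , 0.        , 0.        ]), 'tool_from_camera': array([[-2.35378924e-04, -9.46465532e-01, -3.22804804e-01,
         8.43730441e-02],
       [ 9.99999892e-01, -9.31462215e-05, -4.56062637e-04,
        -1.35357178e-04],
       [ 4.01579519e-04, -3.22804877e-01,  9.46465451e-01,
        -1.35862541e-01],
       [ 0.00000000e+00,  0.00000000e+00,  0.00000000e+00,
         1.00000000e+00]])}
```

View pics/scene0.png

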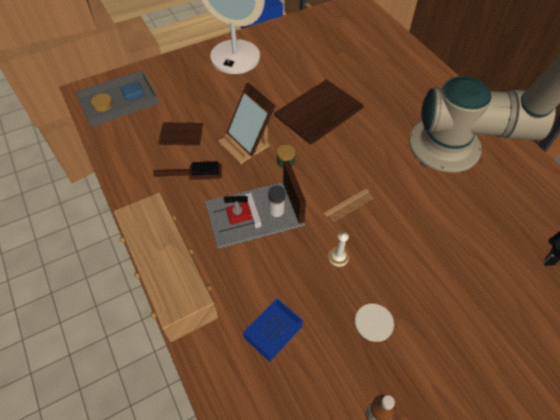

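View pics/side0.png

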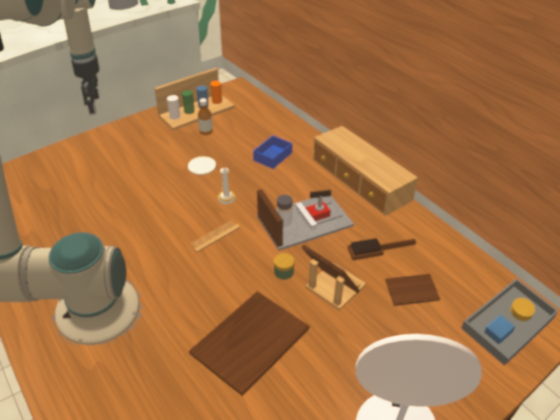

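Candidates for the mirror are dark boards in the scene view: a small one at (181,133), a large one at (318,110), and the one in the rack at (249,122). The rack one is middle-sized and has a pale glass front, so it fits. I'll enlarge a crop to confirm it.

```bash
cat > h.py <<'E'
import cv2,numpy as np
from rig import manip
from scipy.spatial.transform import Rotation as R
def rot(q): return R.from_quat([q[1],q[2],q[3],q[0]]).as_matrix()
def cam(n,s=None):
    p=manip.camera_params(n);K=np.array([[p['fx'],0,p['cx']],[0,p['fy'],p['cy']],[0,0,1]])
    if n=='wrist':
        T=np.array(p['tool_from_camera']);Rw=rot(s['ee_rot']);Rc=Rw@T[:3,:3];C=Rw@T[:3,3]+s['position']
    else: Rc=np.array(p['R']).T;C=-Rc@np.array(p['t'])
    return K,np.array(p['dist']),Rc,C
def ray(c,uv):
    K,d,Rc,C=c
    x=cv2.undistortPoints(np.array([[uv]],float),K,d)[0,0]
    v=Rc@np.array([x[0],x[1],1]);return C,v/np.linalg.norm(v)
def plane(c,uv,z):
    C,v=ray(c,uv);return C+v*(z-C[2])/v[2]
def tri(c1,u1,c2,u2):
    C1,a=ray(c1,u1);C2,b=ray(c2,u2)
    t=np.linalg.lstsq(np.c_[a,-b],C2-C1,rcond=None)[0]
    p,q=C1+a*t[0],C2+b*t[1];return (p+q)/2,np.linalg.norm(p-q)
def proj(c,X):
    K,d,Rc,C=c
    return cv2.projectPoints(np.array([X],float)@np.eye(3),cv2.Rodrigues(Rc.T)[0],-Rc.T@C,K,d)[0][0,0]
E
python3 - <<'E'
from h import *
a=cv2.imread('pics/scene0.png')[82:248,198:313];b=cv2.imread('pics/side0.png')[180:310,245:375]
a=cv2.resize(a,None,fx=3.5,fy=3.5,interpolation=3);b=cv2.resize(b,None,fx=3,fy=3,interpolation=3)
o=np.zeros((600,800,3),'u1');o[:a.shape[0],:a.shape[1]]=a;o[:390,405:795]=b
cv2.imwrite('pics/crop.png',o)
E
```

```text
(no output)
```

View pics/crop.png

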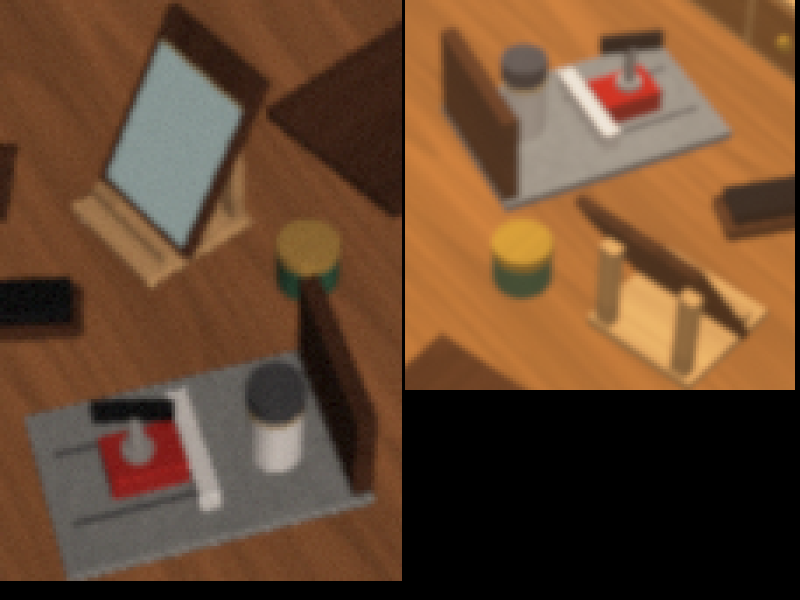

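```bash
python3 - <<'E'
from h import *
np.set_printoptions(precision=4,suppress=True)
A,B=cam('scene'),cam('side')
S=lambda x,y:(x/3.5+198,y/3.5+82)
D=lambda x,y:((x-405)/3+245,y/3+180)
for n,p in dict(b1=(28,415),b2=(68,578),b3=(372,498),b4=(295,352)).items():print(n,plane(A,S(*p),.01))
for n,p in dict(d1=(505,205),d2=(730,133),d3=(660,46),d4=(445,112)).items():print(n,plane(B,D(*p),.01))
print('jar',plane(A,S(275,385),.095),plane(B,D(524,59),.095))
print('tee',plane(A,S(132,408),.097),tri(A,S(132,411),B,D(632,42)))
print('barends',plane(A,S(175,393),.031),plane(A,S(208,503),.031),plane(B,D(568,70),.031),plane(B,D(608,133),.031))
print('coaster',plane(A,(374.5,322),.006),plane(B,(202,165),.006))
for p in((172,3),(268,83),(187,255),(103,178)):print('mir',S(*p))
for z in(.03,):print(plane(A,S(187,255),.012),plane(A,S(103,178),.012))
print('mt',plane(A,S(170,5),.157),plane(A,S(268,85),.157), plane(B,D(578,200),.157))
print('rackbase',[plane(A,S(*p),.01) for p in((73,205),(152,285),(250,220))],[plane(B,D(*p),.01) for p in((765,312),(690,383),(588,322))])
print('post',plane(B,(227,197),0),plane(A,(340,257),0),'tin',plane(A,S(308,240),.046),'box',plane(A,(273,330),.03),'comb',plane(A,(349,205),.006),'brush',plane(A,(187,172),.03),'comb ends',plane(A,(328,216),0),plane(A,(371,193),0))
E
```

```text
b1 [ 0.7144 -0.1438  0.01  ]
b2 [0.7467 0.0023 0.01  ]
b3 [0.5186 0.0485 0.01  ]
b4 [ 0.5033 -0.0991  0.01  ]
d1 [ 0.4869 -0.103   0.01  ]
d2 [ 0.7134 -0.1514  0.01  ]
d3 [ 0.7414 -0.0157  0.01  ]
d4 [0.5127 0.0296 0.01  ]
jar [ 0.5621 -0.024   0.095 ] [ 0.5601 -0.031   0.095 ]
tee [ 0.662  -0.0534  0.097 ] (array([ 0.6614, -0.0602,  0.0848]), np.float64(0.0030336831902678446))
barends [ 0.611  -0.0945  0.031 ] [0.634  0.0057 0.031 ] [ 0.6294 -0.0094  0.031 ] [ 0.6055 -0.1005  0.031 ]
coaster [0.5089 0.3544 0.006 ] [0.508  0.3448 0.006 ]
mir (247.14285714285714, 82.85714285714286)
mir (274.57142857142856, 105.71428571428572)
mir (251.42857142857144, 154.85714285714286)
mir (227.42857142857142, 132.85714285714286)
[ 0.5342 -0.2286  0.012 ] [ 0.5588 -0.34    0.012 ]
mt [ 0.4778 -0.3573  0.157 ] [ 0.4515 -0.2397  0.157 ] [ 0.4518 -0.2462  0.157 ]
rackbase [array([ 0.5937, -0.3256,  0.01  ]), array([ 0.5732, -0.215 ,  0.01  ]), array([ 0.4693, -0.2395,  0.01  ])] [array([ 0.5904, -0.3335,  0.01  ]), array([ 0.4902, -0.3529,  0.01  ]), array([ 0.4632, -0.2535,  0.01  ])]
post [0.4931 0.1682 0.    ] [0.4848 0.1709 0.    ] tin [ 0.4527 -0.1699  0.046 ] box [0.728  0.2656 0.03  ] comb [0.3791 0.0512 0.006 ] brush [ 0.7253 -0.2435  0.03  ] comb ends [0.4457 0.0512 0.    ] [0.2998 0.0436 0.    ]
```

The crop confirms it: the rack board has the pale glass front, with its top corners at scene (247,83) and (275,106). Next I'll add a helper that works out moves, then hover over the jar.

```bash
cat >> h.py <<'E'
np.set_printoptions(precision=4,suppress=True)
def go(x,y,z,ang):
    "ang: wanted world angle (deg) of the tool's y axis"
    s=manip.get_state();M=rot(s['ee_rot']);d=M.T@(np.array([x,y,z])-s['position'])
    a=np.degrees(np.arctan2(M[1,1],M[0,1]));t=-((ang-a+180)%360-180)
    print('t%.1f'%s['clock'],'pos',s['position'],'ang %.1f'%a,'q',s['qpos'],'-> row',np.round(d/.8,4),'twist %.4f'%(t/120),'rows>=%.1f'%max(np.linalg.norm(d)/.05,abs(t)/8.59))
O=np.array([.517,-.029]);YAW=np.radians(-12)
def bay(x,y,o=O,yaw=None):
    w=YAW if yaw is None else yaw
    return o+[x*np.cos(w)-y*np.sin(w),x*np.sin(w)+y*np.cos(w)]
def tobay(p):
    d=np.array(p[:2])-O;c,s=np.cos(YAW),np.sin(YAW);return np.array([c*d[0]+s*d[1],-s*d[0]+c*d[1]])
E
python3 -c "
from h import *
go(.561,-.0275,.26,78)"
```

```text
t0.1 pos [0.2513 0.5167 0.2386] ang 64.1 q [ 0.997   0.2765  1.506   0.      1.3607 -0.121 ] -> row [-0.6457 -0.4423 -0.0262] twist -0.1162 rows>=12.5
```

Request:
move_arm:
  deltas:
    - [[-0.646,-0.442,-0.026,-0.116,-1],[-0.646,-0.442,-0.026,-0.116,-1],[-0.646,-0.442,-0.026,-0.116,-1],[-0.646,-0.442,-0.026,-0.116,-1],[-0.646,-0.442,-0.026,-0.116,-1],[-0.646,-0.442,-0.026,-0.116,-1],[-0.646,-0.442,-0.026,-0.116,-1],[-0.646,-0.442,-0.026,-0.116,-1],[-0.646,-0.442,-0.026,-0.116,-1],[-0.646,-0.442,-0.026,-0.116,-1],[-0.646,-0.442,-0.026,-0.116,-1],[-0.646,-0.442,-0.026,-0.116,-1]]

```text
clock: 1.3
position: [0.5477, -0.0038, 0.2589]
ee_rot: [-0.0, 0.105, 0.994, 0.0]
contact_force: [1.1, 0.5, 0.7]
width: 0.0853
gripper_force: 0.0
```

```bash
python3 -c "
from h import *
go(.561,-.0275,.26,78)"
```

```text
t1.3 pos [ 0.5477 -0.0038  0.2589] ang 78.0 q [-0.1342  0.2244  1.5276  0.0004  1.3901 -1.4949] -> row [-0.0225 -0.0255 -0.0014] twist -0.0004 rows>=0.5
```

Request:
move_arm:
  deltas:
    - [[0,-0.01,0,0,-1],[0,-0.01,0,0,-1],[0,-0.01,0,0,-1]]

```text
clock: 1.6
position: [0.5447, -0.0088, 0.2587]
ee_rot: [-0.001, 0.105, 0.995, 0.001]
contact_force: [-0.0, 0.1, 0.4]
width: 0.0852
gripper_force: 0.0
```

```bash
python3 - <<'E'
from h import *
s=manip.get_state();im=manip.get_image('wrist')[:,:,::-1];cv2.imwrite('pics/w1.png',im)
import pickle;pickle.dump(s,open('w1.pkl','wb'));print(s['position'])
E
```

```text
[ 0.5447 -0.0088  0.2587]
```

View pics/w1.png

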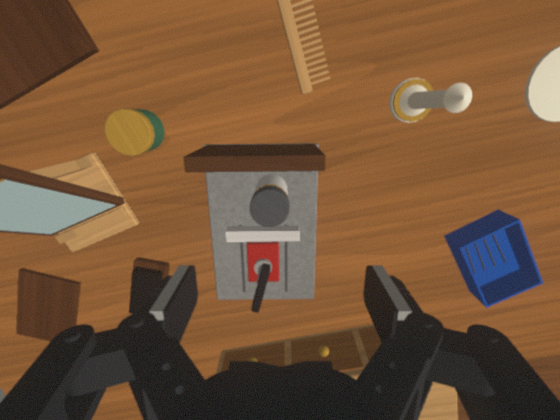

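```bash
python3 - <<'E'
from h import *
import pickle
s=pickle.load(open('w1.pkl','rb'));W=cam('wrist',s)
f=lambda n,uv,z:print(n,plane(W,uv,z),'bay',tobay(plane(W,uv,z)))
f('wallL',(186,170.5),.105);f('wallR',(325,170.5),.105)
f('b1',(216,299),.01);f('b2',(316,298),.01)
f('jar',(269.5,207),.095)
f('barL',(226,231.5),.031);f('barR',(300,231.5),.031)
f('tee1',(266,265),.097);f('tee2',(256,310),.097)
f('coaster?',(560,86),.006)
f('post',(412,101),.0)
f('mtop far',(122,201),.157)
E
```

```text
wallL [ 0.5006 -0.0954  0.105 ] bay [-0.0022 -0.0684]
wallR [0.5295 0.0405 0.105 ] bay [-0.0022  0.0706]
b1 [ 0.7153 -0.1463  0.01  ] bay [ 0.2183 -0.0736]
b2 [0.7459 0.0052 0.01  ] bay [0.2167 0.081 ]
jar [ 0.5588 -0.0234  0.095 ] bay [0.0397 0.0142]
barL [ 0.6011 -0.0951  0.031 ] bay [ 0.096  -0.0472]
barR [0.6219 0.0023 0.031 ] bay [0.0961 0.0524]
tee1 [ 0.6258 -0.0425  0.097 ] bay [0.1092 0.0094]
tee2 [ 0.6834 -0.0682  0.097 ] bay [ 0.171  -0.0037]
coaster? [0.5097 0.3468 0.006 ] bay [-0.0853  0.3661]
post [0.4891 0.1734 0.    ] bay [-0.0693  0.1922]
mtop far [ 0.5075 -0.1376  0.157 ] bay [ 0.0133 -0.1082]
```

View w1 shows the jar lid at (269,207), bar face edge at y≈231, tee from (266,265) to (256,310), and wall top front edge at y≈170. These agree with the fixed cameras to within a few mm.

```bash
sed -i 's/^O=.*;YAW/O=np.array([.5153,-.0271]);YAW/' h.py; python3 -c "
from h import *
go(.559,-.0235,.2587,78)
go(.559,-.0235,.054,78)"
```

```text
t1.6 pos [ 0.5447 -0.0083  0.2589] ang 78.0 q [-0.1437  0.2202  1.5332  0.0009  1.3894 -1.5058] -> row [-0.0214 -0.0148  0.0002] twist 0.0003 rows>=0.4
t1.6 pos [ 0.5447 -0.0083  0.2589] ang 78.0 q [-0.1437  0.2202  1.5332  0.0009  1.3894 -1.5058] -> row [-0.0218 -0.015   0.2561] twist 0.0003 rows>=4.1
```

Request:
move_arm:
  deltas:
    - [[-0.0215,-0.015,0,0,-1],[-0.0215,-0.015,0.06,0,-1],[-0.0215,-0.015,0.12,0,-1],[-0.0215,-0.015,0.18,0,-1],[-0.0215,-0.015,0.22,0,-1],[-0.0215,-0.015,0.256,0,-1],[-0.0215,-0.015,0.256,0,-1],[-0.0215,-0.015,0.256,0,1],[-0.0215,-0.015,0.256,0,1],[-0.0215,-0.015,0.256,0,1],[-0.0215,-0.015,0.256,0,1],[-0.0215,-0.015,0.256,0,1]]
  squeeze: 30

```text
clock: 2.85
position: [0.5615, -0.0249, 0.0565]
ee_rot: [0.002, 0.105, 0.994, 0.0]
contact_force: [-0.0, 2.2, 7.5]
width: 0.043
gripper_force: 30.0
```

```bash
python3 -c "
from h import *
s=manip.get_state();print(s['width'],s['gripper_force'])
go(.559,-.0235,.20,78)
go(.5085,.3485,.20,78)"
```

```text
0.04295960856134642 29.955806136131287
t2.9 pos [ 0.5615 -0.0249  0.0565] ang 78.0 q [-0.1685  0.416   1.7946  0.0009  0.9268 -1.5298] -> row [ 0.0026  0.0012 -0.1794] twist -0.0003 rows>=2.9
t2.9 pos [ 0.5615 -0.0249  0.0565] ang 78.0 q [-0.1685  0.416   1.7946  0.0009  0.9268 -1.5298] -> row [ 0.1613  0.4428 -0.1797] twist -0.0003 rows>=8.1
```

Request:
move_arm:
  deltas:
    - [[0,0,-0.06,0,1],[0,0,-0.12,0,1],[0,0,-0.18,0,1],[0.05,0.12,-0.18,0,1],[0.161,0.446,-0.18,0,1],[0.161,0.446,-0.18,0,1],[0.161,0.446,-0.18,0,1],[0.161,0.446,-0.18,0,1],[0.161,0.446,-0.18,0,1],[0.161,0.446,-0.18,0,1],[0.161,0.446,-0.18,0,1],[0.161,0.446,-0.18,0,1]]

```text
clock: 4.05
position: [0.5072, 0.3549, 0.1984]
ee_rot: [-0.0, 0.103, 0.995, 0.001]
contact_force: [-0.6, -0.5, -1.9]
width: 0.0432
gripper_force: 31.4
```

```bash
python3 -c "
from h import *
go(.5085,.352,.053,78)"
```

```text
t4.0 pos [0.5072 0.3549 0.1984] ang 78.2 q [ 0.497   0.3649  1.4749  0.0021  1.3005 -0.869 ] -> row [-0.0024 -0.0036  0.1817] twist 0.0019 rows>=2.9
```

Request:
move_arm:
  deltas:
    - [[-0.002,-0.003,0.05,0,1],[-0.002,-0.003,0.1,0,1],[-0.002,-0.003,0.14,0,1],[-0.002,-0.003,0.165,0,1],[-0.002,-0.003,0.175,0,1],[-0.002,-0.003,0.181,0,1],[-0.002,-0.003,0.181,0,1],[-0.002,-0.003,0.181,0,1]]

```text
clock: 4.85
position: [0.5103, 0.3484, 0.0549]
ee_rot: [0.001, 0.105, 0.994, 0.001]
contact_force: [0.3, 0.1, -1.3]
width: 0.0434
gripper_force: 31.5
```

```bash
python3 -c "
from h import *
s=manip.get_state();print(s['contact_force'])
go(.5085,.352,.052,78)"
```

```text
[ 0.3235  0.0654 -1.3237]
t4.8 pos [0.5103 0.3484 0.0549] ang 78.0 q [ 0.4865  0.4867  1.6661 -0.      0.9861 -0.8742] -> row [0.0032 0.0039 0.0036] twist -0.0003 rows>=0.1
```

Lower until the jar touches the coaster.

Request:
move_arm:
  deltas:
    - [[0.002,0.003,0.002,0,1],[0.002,0.003,0.004,0,1],[0.002,0.003,0.006,0,1],[0.002,0.003,0.006,0,1]]

```text
clock: 5.25
position: [0.5093, 0.3518, 0.0524]
ee_rot: [0.002, 0.105, 0.995, 0.001]
contact_force: [-3.3, -0.2, 15.0]
width: 0.0428
gripper_force: 32.0
```

Request:
move_arm:
  deltas:
    - [[0.002,0.003,0.003,0,0],[0.002,0.003,0.003,0,-1],[0.002,0.003,0.003,0,-1],[0.002,0.003,0.003,0,-1],[0.002,0.003,-0.05,0,-1],[0.002,0.003,-0.11,0,-1],[0.002,0.003,-0.18,0,-1],[0.002,0.003,-0.22,0,-1],[0.002,0.003,-0.22,0,-1]]

```text
clock: 6.15
position: [0.5102, 0.3553, 0.2313]
ee_rot: [0.005, 0.105, 0.994, 0.004]
contact_force: [-0.1, 0.1, 1.4]
width: 0.0854
gripper_force: 0.0
```

```bash
python3 - <<'E'
from h import *
im=manip.get_image('scene')[:,:,::-1];sd=manip.get_image('side')[:,:,::-1]
o=np.hstack([cv2.resize(im[280:360,325:425],None,fx=4,fy=4,interpolation=3),cv2.resize(sd[120:200,152:252],None,fx=4,fy=4,interpolation=3)])
cv2.imwrite('pics/jar.png',o)
t=bay(.145,0);print(t)
go(t[0],t[1],.26,66)
E
```

```text
[ 0.6571 -0.0572]
t6.2 pos [0.5074 0.3537 0.2253] ang 78.0 q [ 0.4963  0.3481  1.4329  0.0001  1.3591 -0.8648] -> row [-0.2901 -0.4634 -0.0436] twist 0.0999 rows>=8.8
```

View pics/jar.png

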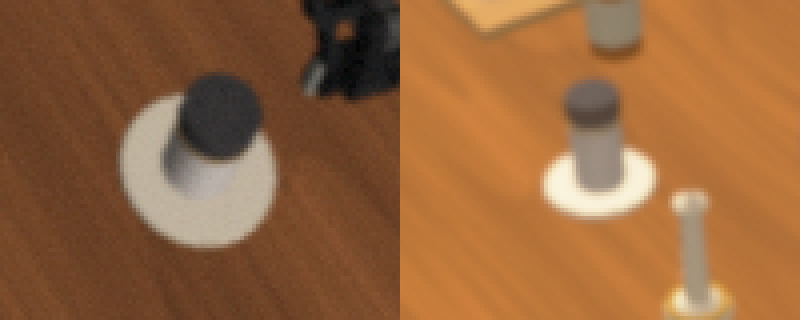

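The jar stands upright near the coaster's centre (crop ≈(200,170) against coaster (199,170)). Next is pre-positioning the stop by its tee.

Request:
move_arm:
  deltas:
    - [[-0.29,-0.463,0.02,0.1,-1],[-0.29,-0.463,0.02,0.1,-1],[-0.29,-0.463,0.02,0.1,-1],[-0.29,-0.463,0.02,0.1,-1],[-0.29,-0.463,0.02,0.1,-1],[-0.29,-0.463,0.02,0.1,-1],[-0.29,-0.463,0.02,0.1,-1],[-0.29,-0.463,0.02,0.1,-1],[-0.29,-0.463,0.02,0.1,-1],[-0.29,-0.463,0.02,0.1,-1],[-0.29,-0.463,0.02,0.1,-1],[-0.29,-0.463,0.02,0.1,-1]]

```text
clock: 7.45
position: [0.6559, -0.056, 0.207]
ee_rot: [-0.002, 0.208, 0.978, 0.0]
contact_force: [0.7, -0.0, -0.2]
width: 0.0852
gripper_force: 0.0
```

```bash
python3 - <<'E'
from h import *
t=bay(.145,0)
go(t[0],t[1],.077,66)
t=bay(.107,0)
go(t[0],t[1],.077,66)
E
```

```text
t7.5 pos [ 0.6559 -0.056   0.207 ] ang 66.0 q [-0.1912  0.4205  1.3634  0.0008  1.3613 -1.3435] -> row [-0.0027 -0.0008  0.1625] twist 0.0001 rows>=2.6
t7.5 pos [ 0.6559 -0.056   0.207 ] ang 66.0 q [-0.1912  0.4205  1.3634  0.0008  1.3613 -1.3435] -> row [ 0.0438 -0.0107  0.1627] twist 0.0001 rows>=2.7
```

Request:
move_arm:
  deltas:
    - [[-0.003,-0.001,0.06,0,-1],[-0.003,-0.001,0.12,0,-1],[-0.003,-0.001,0.162,0,-1],[-0.003,-0.001,0.162,0,1],[-0.003,-0.001,0.162,0,1],[-0.003,-0.001,0.162,0,1],[-0.003,-0.001,0.162,0,1],[-0.003,-0.001,0.162,0,1],[0.01,-0.0035,0.162,0,1],[0.022,-0.006,0.162,0,1],[0.034,-0.009,0.162,0,1],[0.0435,-0.0107,0.162,0,1]]
  squeeze: 30

```text
clock: 8.65
position: [0.6231, -0.0505, 0.0813]
ee_rot: [0.003, 0.208, 0.978, 0.001]
contact_force: [4.7, 1.3, 6.1]
width: 0.0102
gripper_force: 30.1
```

Request:
move_arm:
  deltas:
    - [[0,0,0,0,1],[0,0,0,0,1]]

```text
clock: 8.85
position: [0.6215, -0.0502, 0.0812]
ee_rot: [0.001, 0.208, 0.978, 0.001]
contact_force: [-1.2, 3.4, 8.6]
width: 0.0102
gripper_force: 30.4
```

```bash
python3 - <<'E'
from h import *
s=manip.get_state();print(tobay(s['position']),s['width'],s['contact_force'])
t=np.array([.465,-.2985])
go(*t,.26,12.5)
E
```

```text
[ 0.1087 -0.0005] 0.010249656566568748 [-1.2146  3.4025  8.5665]
t8.8 pos [ 0.6215 -0.0502  0.0812] ang 66.0 q [-0.1927  0.4668  1.6234  0.0012  1.0497 -1.3445] -> row [ 0.0518 -0.3629 -0.2241] twist 0.4455 rows>=6.9
```

Request:
move_arm:
  deltas:
    - [[0,0,0,0,-0.5],[0,0,0,0,-0.5],[0,0,-0.06,0,-1],[0,0,-0.12,0,-1],[0,0,-0.2,0.05,-1],[0.052,-0.363,-0.224,0.446,-1],[0.052,-0.363,-0.224,0.446,-1],[0.052,-0.363,-0.224,0.446,-1],[0.052,-0.363,-0.224,0.446,-1],[0.052,-0.363,-0.224,0.446,-1],[0.052,-0.363,-0.224,0.446,-1],[0.052,-0.363,-0.224,0.446,-1]]

```text
clock: 10.05
position: [0.4619, -0.3037, 0.2583]
ee_rot: [-0.0, 0.629, 0.777, -0.002]
contact_force: [-0.0, 0.8, 0.1]
width: 0.0855
gripper_force: 0.0
```

Request:
move_arm:
  deltas:
    - [[0,0,0,0,-1],[0,0,0,0,-1],[0,0,0,0,-1]]

```text
clock: 10.35
position: [0.4658, -0.2977, 0.2578]
ee_rot: [-0.001, 0.625, 0.78, 0.0]
contact_force: [-0.0, 0.4, -0.4]
width: 0.085
gripper_force: 0.0
```

```bash
python3 - <<'E'
from h import *
import pickle
go(.465,-.2985,.26,12.5)
s=manip.get_state();im=manip.get_image('wrist')[:,:,::-1];cv2.imwrite('pics/w2.png',im)
pickle.dump(s,open('w2.pkl','wb'))
E
```

```text
t10.3 pos [ 0.4658 -0.2977  0.2578] ang 12.6 q [-0.6948  0.2332  1.5183  0.0004  1.3914 -0.9144] -> row [-0.0007 -0.0013 -0.0027] twist 0.0007 rows>=0.0
```

View pics/w2.png

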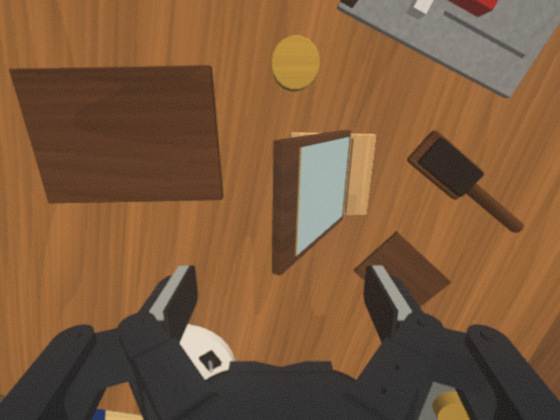

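```bash
python3 - <<'E'
from h import *
import pickle
s=pickle.load(open('w2.pkl','rb'));W=cam('wrist',s)
a,b=plane(W,(274,143),.157),plane(W,(273,273),.157);d=a-b
print(a,b,np.linalg.norm(d),np.degrees(np.arctan2(d[1],d[0])),(a+b)/2)
E
```

```text
[ 0.4475 -0.2431  0.157 ] [ 0.4715 -0.3586  0.157 ] 0.11790277041575602 101.72908292653348 [ 0.4595 -0.3008  0.157 ]
```

View w2 shows the mirror's top back edge from (274,143) to (273,273). That measures 118 mm, matching the 120 mm tile, so this is the right board. I'll grip it gently.

```bash
python3 - <<'E'
from h import *
go(.470,-.2987,.144,12)
E
```

```text
t10.4 pos [ 0.466  -0.2977  0.2579] ang 12.6 q [-0.6946  0.2332  1.5181  0.0003  1.3913 -0.9143] -> row [-0.0024  0.0047  0.1424] twist 0.0049 rows>=2.3
```

Request:
move_arm:
  deltas:
    - [[-0.002,0.005,0,0.005,-1],[-0.002,0.005,0.05,0.005,-1],[-0.002,0.005,0.1,0.005,-1],[-0.002,0.005,0.14,0.005,-1],[-0.002,0.005,0.14,0.005,0],[-0.002,0.005,0.14,0.005,0.3],[-0.002,0.005,0.14,0.005,1],[-0.002,0.005,0.14,0.005,1],[-0.002,0.005,0.14,0.005,1],[-0.002,0.005,0.14,0.005,1],[-0.002,0.005,0.14,0.005,1],[-0.002,0.005,0.14,0.005,1]]
  squeeze: 20

```text
clock: 11.6
position: [0.4702, -0.3007, 0.1479]
ee_rot: [0.002, 0.63, 0.776, -0.0]
contact_force: [-1.9, -0.3, 5.6]
width: 0.0193
gripper_force: 20.2
```

Request:
move_arm:
  deltas:
    - [[0,0.012,-0.015,0,1],[0,0.03,-0.03,0,1],[0,0.045,-0.05,0,1],[0,0.05,-0.08,0,1],[0,0.05,-0.12,0,1],[0,0.05,-0.16,0,1],[0,0.05,-0.16,0,1],[0,0.05,-0.16,0,1]]

```text
clock: 12.4
position: [0.5085, -0.2913, 0.2737]
ee_rot: [-0.0, 0.63, 0.776, 0.0]
contact_force: [-0.4, -0.0, -4.3]
width: 0.0091
gripper_force: 22.5
```

Request:
move_arm:
  deltas:
    - [[0,0,0,0,1],[0,0,0,0,1],[0,0,0,0,1]]
  squeeze: 60

```text
clock: 12.7
position: [0.5083, -0.2912, 0.2727]
ee_rot: [-0.001, 0.63, 0.776, -0.0]
contact_force: [-0.8, -0.2, -3.4]
width: 0.0085
gripper_force: 64.1
```

```bash
python3 - <<'E'
from h import *
s=manip.get_state();print(s['width'],s['gripper_force'],s['contact_force'],s['moment'])
o=np.hstack([manip.get_image('scene')[40:260,150:400],manip.get_image('side')[120:340,220:470]])[:,:,::-1]
cv2.imwrite('pics/m1.png',cv2.resize(o,None,fx=1.6,fy=1.6,interpolation=3))
p=bay(.05,0);go(*p,.30,-12)
E
```

```text
0.008532968091307203 64.09876227378845 [-0.7541 -0.2318 -3.4418] [-0.0211  0.0514 -0.0143]
t12.8 pos [ 0.5086 -0.2914  0.2734] ang 11.9 q [-0.639   0.2773  1.4187  0.0001  1.4472 -0.8459] -> row [ 0.2964  0.1331 -0.033 ] twist 0.1988 rows>=5.2
```

View pics/m1.png

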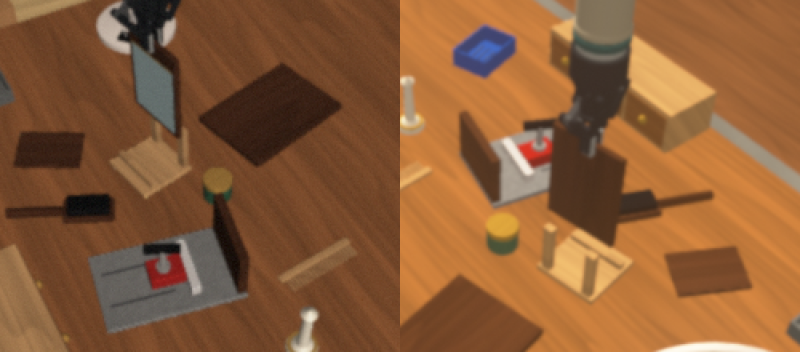

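The mirror hangs upright in the gripper with its glass towards +x, and the stop has slid towards the wall. I'll carry it over the stand.

Request:
move_arm:
  deltas:
    - [[0,0,-0.055,0,1],[0.295,0.131,-0.06,0.199,1],[0.295,0.131,-0.06,0.199,1],[0.295,0.131,-0.06,0.199,1],[0.295,0.131,-0.06,0.199,1],[0.295,0.131,-0.06,0.199,1],[0.295,0.131,-0.06,0.199,1],[0.295,0.131,-0.06,0.199,1],[0.295,0.131,-0.06,0.199,1],[0.295,0.131,-0.06,0.199,1],[0.295,0.131,-0.06,0.199,1]]

```text
clock: 13.9
position: [0.5628, -0.0406, 0.3222]
ee_rot: [0.0, 0.778, 0.628, -0.0]
contact_force: [-0.3, -0.4, -2.6]
width: 0.0081
gripper_force: 64.2
```

```bash
python3 - <<'E'
from h import *
import pickle
p=bay(.048,-.002);go(*p,.19,-12)
s=manip.get_state();im=manip.get_image('wrist')[:,:,::-1];cv2.imwrite('pics/w3.png',im)
pickle.dump(s,open('w3.pkl','wb'));W=cam('wrist',s)
for x in(0,.048,.06,.098):print(x,[proj(W,[*bay(x,y),.031 if x>.05 else .105]) for y in(-.05,.05)])
E
```

```text
t13.9 pos [ 0.5628 -0.0406  0.3222] ang -12.1 q [-0.195   0.2254  1.3726 -0.0004  1.5438  0.0169] -> row [ 0.0017 -0.0015  0.1653] twist -0.0012 rows>=2.6
0 [array([242.9306, 214.4952]), array([239.1572, 134.4222])]
0.048 [array([280.3375, 214.4088]), array([280.118 , 134.3248])]
0.06 [array([288.2406, 197.5614]), array([288.6836, 129.685 ])]
0.098 [array([313.22  , 197.5007]), array([315.6405, 129.5983])]
```

View pics/w3.png

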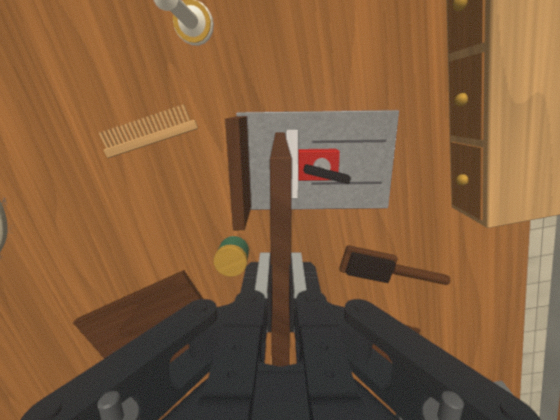

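The hanging mirror sits between the wall top (x≈243) and the bar edge (x≈287), so there is room to lower it.

Request:
move_arm:
  deltas:
    - [[0.002,-0.004,0,0,1],[0.002,-0.004,0.05,0,1],[0.002,-0.004,0.09,0,1],[0.002,-0.004,0.13,0,1],[0.002,-0.004,0.155,0,1],[0.002,-0.004,0.165,0,1],[0.002,-0.004,0.165,0,1]]

```text
clock: 14.65
position: [0.5595, -0.037, 0.1895]
ee_rot: [-0.001, 0.777, 0.629, -0.001]
contact_force: [-0.5, 0.5, -3.2]
width: 0.0085
gripper_force: 64.2
```

Request:
move_arm:
  deltas:
    - [[0,0,0.006,0,1],[0,0,0.011,0,1],[0,0,0.015,0,1],[0,0,0.015,0,1]]
  squeeze: 20

```text
clock: 15.05
position: [0.5601, -0.0368, 0.1783]
ee_rot: [-0.0, 0.777, 0.629, -0.0]
contact_force: [-0.7, -0.1, -3.1]
width: 0.0084
gripper_force: 64.2
```

Request:
move_arm:
  deltas:
    - [[0,0,0.004,0,1],[0,0,0.008,0,1],[0,0,0.01,0,1],[0,0,0.01,0,1]]

```text
clock: 15.45
position: [0.561, -0.0377, 0.1722]
ee_rot: [0.002, 0.777, 0.629, 0.001]
contact_force: [-1.3, -2.0, 5.9]
width: 0.0081
gripper_force: 65.5
```

The foot is on the base. I'll open slightly and walk the top towards the wall.

Request:
move_arm:
  deltas:
    - [[0,0,-0.003,0,0.6],[0,0,-0.003,0,0.35],[0,0,-0.003,0,0.35],[0,-0.006,-0.003,0,0.35],[0,-0.012,-0.003,0,0.35],[0,-0.018,-0.003,0,0.35],[0,-0.024,-0.002,0,0.35],[0,-0.03,-0.001,0,0.35],[0,-0.035,0,0,0.35],[0,-0.04,0.001,0,0.35],[0,-0.045,0.002,0,0.35],[0,-0.05,0.003,0,0.35]]

```text
clock: 16.65
position: [0.5207, -0.0284, 0.1678]
ee_rot: [-0.0, 0.777, 0.629, -0.0]
contact_force: [0.1, 0.6, -0.7]
width: 0.0277
gripper_force: 0.2
```

```bash
python3 - <<'E'
from h import *
s=manip.get_state();print(tobay(s['position']),s['position'],s['width'],s['contact_force'])
o=np.hstack([manip.get_image('scene')[120:260,180:340],manip.get_image('side')[130:270,230:390]])[:,:,::-1]
cv2.imwrite('pics/m2.png',cv2.resize(o,None,fx=2.5,fy=2.5,interpolation=3))
p=bay(-.024,-.002);go(*p,.160,-12)
E
```

```text
[ 0.0055 -0.0002] [ 0.5207 -0.0284  0.1678] 0.02771023351280531 [ 0.1045  0.5826 -0.6666]
t16.8 pos [ 0.5202 -0.0283  0.1678] ang -12.0 q [-0.188   0.2478  1.7324  0.0001  1.1624  0.0218] -> row [-0.0023 -0.0363  0.0097] twist -0.0002 rows>=0.6
```

View pics/m2.png

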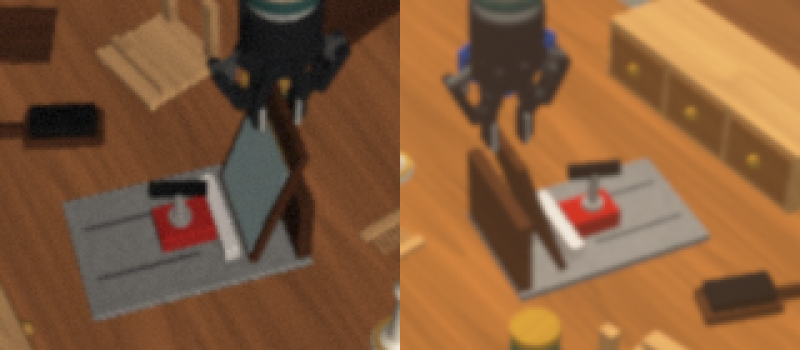

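The mirror is partly tilted between the fingers, with its foot near the stop. I'll continue until it rests on the wall.

Request:
move_arm:
  deltas:
    - [[0,-0.005,0.001,0,0.35],[0,-0.01,0.003,0,0.35],[0,-0.015,0.005,0,0.35],[0,-0.02,0.007,0,0.35],[0,-0.025,0.008,0,0.35],[0,-0.03,0.009,0,0.35],[0,-0.034,0.01,0,0.35],[0,-0.037,0.01,0,0.35],[0,-0.037,0.01,0,0.35],[0,-0.037,0.01,0,0.35]]

```text
clock: 17.75
position: [0.4923, -0.0224, 0.1601]
ee_rot: [0.0, 0.777, 0.629, 0.0]
contact_force: [0.1, -0.2, -0.2]
width: 0.0278
gripper_force: 0.3
```

```bash
python3 - <<'E'
from h import *
s=manip.get_state();print(tobay(s['position']),s['position'],s['width'],s['contact_force'])
o=np.hstack([manip.get_image('scene')[120:260,180:340],manip.get_image('side')[130:270,230:390]])[:,:,::-1]
cv2.imwrite('pics/m3.png',cv2.resize(o,None,fx=2.5,fy=2.5,interpolation=3))
E
```

```text
[-0.0235 -0.0002] [ 0.4923 -0.0224  0.1601] 0.027774229516744443 [ 0.1442 -0.1844 -0.2152]
```

View pics/m3.png

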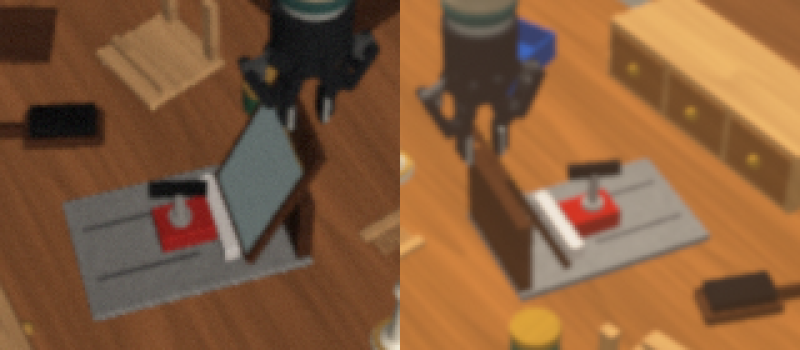

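The mirror now rests on the wall with almost no force on the tool. I'll release it and go to the tee.

Request:
move_arm:
  deltas:
    - [[0,0,0,0,0.1],[0,0,0,0,0],[0,0,-0.01,0,0],[0,0,-0.03,0,0],[0,0,-0.06,0,0],[0,0,-0.1,0,0],[0,0,-0.12,0,-0.5],[0,0,-0.12,0,-1]]

```text
clock: 18.65
position: [0.4937, -0.0226, 0.259]
ee_rot: [0.002, 0.777, 0.629, 0.002]
contact_force: [0.2, 0.5, 0.6]
width: 0.0701
gripper_force: 0.0
```

```bash
python3 - <<'E'
from h import *
go(.6215,-.0502,.24,66)
E
```

```text
t18.6 pos [ 0.4937 -0.0226  0.259 ] ang -12.0 q [-0.1867  0.1388  1.6372  0.0001  1.3592  0.0231] -> row [-0.0005  0.1633  0.0248] twist -0.6502 rows>=9.1
```

Request:
move_arm:
  deltas:
    - [[0,0.05,0,-0.07,-1],[0,0.163,0.02,-0.65,-1],[0,0.163,0.02,-0.65,-1],[0,0.163,0.02,-0.65,-1],[0,0.163,0.02,-0.65,-1],[0,0.163,0.02,-0.65,-1],[0,0.163,0.02,-0.65,-1],[0,0.163,0.02,-0.65,-1],[0,0.163,0.02,-0.65,-1],[0,0.163,0.02,-0.65,-1],[0,0.163,0.02,-0.65,-1],[0,0.163,0.02,-0.65,-1]]

```text
clock: 19.85
position: [0.6194, -0.0495, 0.2394]
ee_rot: [-0.0, 0.209, 0.978, 0.0]
contact_force: [-0.7, -0.4, 0.2]
width: 0.0856
gripper_force: 0.0
```

```bash
python3 - <<'E'
from h import *
# wrist mask measurement: red carriage, dark crossbar, mirror, bar
s=manip.get_state();im=manip.get_image('wrist');W=cam('wrist',s)
go(.6215,-.0502,.079,66)
h=cv2.cvtColor(im,cv2.COLOR_RGB2HSV)
def ext(m,z,n):
    k,l,st,c=cv2.connectedComponentsWithStats(m.astype('u1'))
    for i in np.argsort(-st[1:,4])[:2]+1:
        pts=np.argwhere(l==i)[:,::-1].astype('f4');r=cv2.minAreaRect(pts);b=cv2.boxPoints(r)
        print(n,st[i,4],np.round(r[0]),[tobay(plane(W,p,z)).round(4).tolist() for p in b])
b=cv2.resize(im,(560,420))
ext((h[...,1]>150)&((h[...,0]<8)|(h[...,0]>172))&(h[...,2]>90),.03,'red')
roi=np.zeros(im.shape[:2],bool);roi[60:330,190:370]=1
ext(roi&(im.max(2)<60),.097,'tee')
ext(roi&(im.min(2)>150),.031,'bar')
g=roi&(im[...,2].astype(int)>im[...,0]+8);ext(g,.1,'glass')
E
```

```text
t19.9 pos [ 0.6195 -0.0494  0.2396] ang 65.9 q [-0.1916  0.3462  1.4002  0.0001  1.3958 -1.3416] -> row [-0.0028  0.0002  0.2007] twist -0.0009 rows>=3.2
red 1152 [280. 179.] [[0.0745, -0.022], [0.0741, 0.0205], [0.1333, 0.0221], [0.1343, -0.0228]]
tee 448 [280. 196.] [[0.1329, -0.0112], [0.0757, 0.0036], [0.0776, 0.0109], [0.1349, -0.0034]]
tee 257 [202.  70.] [[-0.0297, -0.0499], [-0.0256, -0.0307], [-0.0106, -0.0352], [-0.0147, -0.0548]]
bar 1136 [273. 147.] [[0.0577, -0.0497], [0.0569, 0.0491], [0.0721, 0.05], [0.0732, -0.0503]]
glass 55 [265.  92.] [[0.0059, -0.002], [0.0034, 0.0142], [0.0113, 0.0159], [0.0139, -0.0005]]
glass 46 [250. 108.] [[0.0199, -0.0167], [0.0121, -0.0064], [0.0174, -0.0018], [0.0253, -0.0121]]
```

```bash
python3 - <<'E'
from h import *
go(*bay(.1065,0),.078,65)
print(bay(.1065,0))
E
```

```text
t19.9 pos [ 0.6195 -0.0494  0.2396] ang 65.9 q [-0.1916  0.3462  1.4002  0.0001  1.3958 -1.3416] -> row [-0.      0.0002  0.202 ] twist 0.0074 rows>=3.2
[ 0.6195 -0.0492]
```

Request:
move_arm:
  deltas:
    - [[0,0,0.06,0.007,-1],[0,0,0.12,0.007,-1],[0,0,0.17,0.007,-1],[0,0,0.2,0.007,-1],[0,0,0.2,0.007,1],[0,0,0.2,0.007,1],[0,0,0.2,0.007,1],[0,0,0.2,0.007,1],[0,0,0.2,0.007,1],[0,0,0.2,0.007,1]]
  squeeze: 40

```text
clock: 20.9
position: [0.6206, -0.0497, 0.0816]
ee_rot: [0.001, 0.215, 0.977, 0.0]
contact_force: [-1.0, 0.6, 5.3]
width: 0.0096
gripper_force: 39.1
```

Request:
move_arm:
  deltas:
    - [[0.001,-0.0002,0,0,1],[0.002,-0.0004,0,0,1],[0.003,-0.0006,0,0,1],[0.003,-0.0006,0,0,1]]

```text
clock: 21.3
position: [0.6196, -0.0494, 0.0816]
ee_rot: [0.003, 0.215, 0.977, 0.0]
contact_force: [2.0, -0.1, 6.2]
width: 0.0101
gripper_force: 39.2
```

```bash
python3 - <<'E'
from h import *
s=manip.get_state();print(s['position'],tobay(s['position']),s['contact_force'],s['width'])
E
```

```text
[ 0.6196 -0.0494  0.0816] [ 0.1066 -0.0001] [ 2.0457 -0.0863  6.1917] 0.010142362998781995
```

Request:
move_arm:
  deltas:
    - [[0.002,-0.0004,0,0,1],[0.004,-0.0008,0,0,1],[0.004,-0.0008,0,0,1]]

```text
clock: 21.6
position: [0.6174, -0.049, 0.0816]
ee_rot: [0.004, 0.215, 0.977, 0.0]
contact_force: [4.4, -1.8, 4.9]
width: 0.0094
gripper_force: 39.1
```

Request:
move_arm:
  deltas:
    - [[0.002,-0.0004,0,0,1],[0.004,-0.0008,0,0,1],[0.004,-0.0008,0,0,1]]

```text
clock: 21.9
position: [0.6142, -0.0483, 0.0816]
ee_rot: [0.004, 0.215, 0.977, -0.0]
contact_force: [5.3, -2.4, 4.7]
width: 0.0095
gripper_force: 39.1
```

```bash
python3 - <<'E'
from h import *
s=manip.get_state();print(s['position'],tobay(s['position']),s['contact_force'],s['width'])
# toe position by bottom edge of glass side: side view, dark mirror edge & bar
im=manip.get_image('side');np.save('side.npy',im);np.save('scene.npy',manip.get_image('scene'))
B=cam('side');A=cam('scene')
for y in(-.058,-.05):print([proj(B,[*bay(x,y),.01]).round(1).tolist() for x in(.04,.05,.06)],[proj(B,[*bay(.055,y),.031]).round(1)])
for v in range(222,240):print(v,' '.join('%d,%d,%d'%tuple(p) for p in im[v,284:304:2]))
E
```

```text
[ 0.6142 -0.0483  0.0816] [ 0.1012 -0.0002] [ 5.3268 -2.4129  4.7413] 0.009534474865475696
[[292.4, 237.5], [295.7, 236.4], [299.0, 235.4]] [array([297.5, 230.4])]
[[291.2, 235.6], [294.5, 234.6], [297.7, 233.5]] [array([296.3, 228.6])]
222 105,85,70 83,57,39 103,83,71 174,159,145 232,222,207 240,230,218 229,211,194 165,112,100 132,48,35 130,46,32
223 123,106,93 88,63,46 92,69,55 148,132,120 222,208,192 240,230,219 236,223,209 191,152,139 136,62,51 131,50,38
224 137,122,108 98,78,63 86,60,44 126,110,98 199,184,169 238,227,215 239,229,217 219,192,177 150,95,84 136,71,60
225 146,133,119 115,99,86 84,58,42 106,88,75 171,157,144 232,221,207 241,231,220 233,220,204 178,142,129 149,110,99
226 151,139,126 134,120,107 87,63,46 93,71,57 147,134,121 221,206,190 241,231,220 239,228,216 206,184,169 164,144,131
227 156,144,131 147,135,122 98,78,64 87,62,46 127,112,100 201,186,171 239,229,218 240,231,219 225,212,196 176,162,149
228 160,149,135 159,147,134 118,102,89 84,59,42 110,90,77 174,159,146 232,222,206 236,226,213 227,215,198 180,168,154
229 162,150,136 165,154,140 136,122,109 87,62,46 96,73
[... 566 characters left out ...]
65,153,140 158,146,134 119,102,88 87,62,46 117,100,88 155,142,130 162,150,138 166,155,142
235 158,146,133 163,153,139 165,154,141 165,154,141 139,125,112 92,68,53 109,90,76 155,142,130 164,154,140 165,155,142
236 159,147,133 163,153,139 164,153,140 167,156,143 152,140,127 105,85,71 113,94,81 156,144,131 165,154,140 166,155,142
237 159,146,133 164,153,139 165,154,141 168,157,144 160,149,135 128,112,100 133,118,105 160,149,136 165,154,140 167,156,143
238 159,147,133 164,153,139 165,154,141 167,156,142 163,151,138 150,137,124 154,142,128 165,154,141 167,157,143 166,157,143
239 160,148,135 166,155,141 166,155,142 166,155,142 163,152,139 161,150,136 163,153,140 167,157,143 169,158,144 162,151,138
```

Request:
move_arm:
  deltas:
    - [[0.0015,-0.0003,0,0,1],[0.003,-0.0006,0,0,1],[0.003,-0.0006,0,0,1]]

```text
clock: 22.3
position: [0.6119, -0.0478, 0.0816]
ee_rot: [0.004, 0.215, 0.977, -0.0]
contact_force: [5.4, -0.1, 5.5]
width: 0.0095
gripper_force: 39.1
```

```bash
python3 - <<'E'
from h import *
s=manip.get_state();print(s['position'],tobay(s['position']),s['contact_force'],s['width'])
o=np.load('side.npy');im=manip.get_image('side')
d=lambda a:a[...,0].astype(float)
def edges(a,v):
    r=d(a)[v];u=np.arange(278,306,.1);q=np.interp(u,np.arange(560),r)
    k=np.where(np.diff(np.sign(q-125)))[0];return u[k].round(1)
for v in(212,216,220,224,228,234,236):print(v,edges(o,v),edges(im,v))
E
```

```text
[ 0.6119 -0.0478  0.0816] [ 0.0988 -0.0002] [ 5.3751 -0.142   5.4531] 0.009467491910689924
212 [282.2] [281.5]
216 [284.7] [284.2]
220 [287.4] [286.7]
224 [282.9 284.7 289.9] [289.3]
228 [282.5 287.7 292.5] [282.5 286.7 291.6]
234 [282.4 291.7 296.3] [282.4 290.8 295.3]
236 [282.4 293.1 296.4] [282.4 292.1 295.9]
```

The foot moves together with the stop, so they are in contact. Turning the T-handle clockwise.

Request:
move_arm:
  deltas:
    - [[0,0,0,0.06,1],[0,0,0,0.12,1],[0,0,0,0.18,1],[0,0,0,0.24,1],[0,0,0,0.3,1],[0,0,0,0.36,1],[0,0,0,0.42,1],[0,0,0,0.48,1],[0,0,0,0.53,1],[0,0,0,0.53,1],[0,0,0,0.53,1],[0,0,0,0.53,1]]
  squeeze: 80

```text
clock: 23.55
position: [0.6121, -0.0475, 0.0817]
ee_rot: [0.003, 0.698, 0.717, 0.002]
contact_force: [6.9, 0.2, 4.9]
width: 0.0084
gripper_force: 81.1
```

```bash
python3 - <<'E'
from h import *
s=manip.get_state();print(s['position'],tobay(s['position']),s['contact_force'],s['moment'],s['width'])
M=rot(s['ee_rot']);a=np.degrees(np.arctan2(M[1,1],M[0,1]));print('ang',a,'lock',np.radians(78-a))
o=np.load('side.npy');im=manip.get_image('side')
d=lambda a:a[...,0].astype(float)
def edges(a,v):
    r=d(a)[v];u=np.arange(278,306,.1);q=np.interp(u,np.arange(560),r)
    k=np.where(np.diff(np.sign(q-125)))[0];return u[k].round(1)
for v in(212,220,228,234,236):print(v,edges(o,v),edges(im,v))
E
```

```text
[ 0.6121 -0.0475  0.0817] [0.099  0.0002] [6.9477 0.2029 4.9299] [-0.2454 -0.7186 -0.023 ] 0.008358445542497766
ang 1.5389772148514818 lock 1.3344965970432465
212 [282.2] [281.5]
220 [287.4] [286.6]
228 [282.5 287.7 292.5] [282.5 286.7 291.6]
234 [282.4 291.7 296.3] [282.4 290.7 295.3]
236 [282.4 293.1 296.4] [282.4 292.  295.7]
```

Request:
move_arm:
  deltas:
    - [[0,0,0,0,0.6],[0,0,0,0,0.3],[0,0,0,0,0.3],[0,0,-0.03,0,0.3],[0,0,-0.09,0,0.3],[0,0.02,-0.15,0,0.3],[0,0.06,-0.21,0,0.3],[0,0.06,-0.21,0,0.3],[0,0.06,-0.21,0,0.3]]

```text
clock: 24.5
position: [0.6572, -0.0455, 0.2488]
ee_rot: [0.001, 0.697, 0.717, 0.001]
contact_force: [-0.7, 0.4, -0.5]
width: 0.03
gripper_force: 0.0
```

```bash
python3 - <<'E'
from h import *
s=manip.get_state();im=manip.get_image('wrist');W=cam('wrist',s);print(s['position'],s['contact_force'],s['clock'])
def ext(m,z,n):
    k,l,st,c=cv2.connectedComponentsWithStats(m.astype('u1'))
    for i in np.argsort(-st[1:,4])[:3]+1:
        r=cv2.minAreaRect(np.argwhere(l==i)[:,::-1].astype('f4'))
        print(n,st[i,4],np.round(r[0]),[tobay(plane(W,p,z)).round(3).tolist() for p in cv2.boxPoints(r)])
roi=np.zeros(im.shape[:2],bool)
c=[proj(W,[*bay(x,y),.06]) for x in(-.06,.16) for y in(-.08,.08)];c=np.array(c);l,h=np.maximum(c.min(0),0).astype(int),c.max(0).astype(int)
roi[l[1]:min(h[1],250),l[0]:h[0]]=1
ext(roi&(im.max(2)<60),.097,'tee');ext(roi&(im.min(2)>165),.031,'bar')
ext(roi&(im[...,2].astype(int)>im[...,0]+8),.09,'glass')
B=cam('side')
sd=manip.get_image('side')[...,0].astype(float)
for v in(212,228,234,236):
    u=np.arange(278,306,.1);q=np.interp(u,np.arange(560),sd[v]);print(v,u[np.where(np.diff(np.sign(q-125)))[0]].round(1))
E
```

```text
[ 0.6572 -0.0455  0.2488] [-0.7459  0.3607 -0.5111] 24.5
tee 513 [237. 193.] [[0.087, 0.029], [0.096, 0.031], [0.111, -0.027], [0.101, -0.029]]
tee 284 [157. 107.] [[-0.004, 0.059], [-0.004, 0.067], [0.026, 0.073], [0.026, 0.065]]
tee 76 [100. 178.] [[-0.042, -0.007], [-0.033, -0.005], [-0.033, -0.022], [-0.041, -0.024]]
bar 916 [210. 170.] [[0.047, -0.05], [0.049, 0.05], [0.064, 0.051], [0.063, -0.05]]
glass 1326 [145. 166.] [[-0.049, -0.015], [0.004, 0.059], [0.054, 0.026], [0.001, -0.054]]
glass 82 [118. 137.] [[-0.038, 0.026], [-0.031, 0.038], [-0.013, 0.03], [-0.019, 0.018]]
glass 51 [165. 181.] [[0.016, -0.003], [0.029, 0.002], [0.031, -0.007], [0.018, -0.012]]
212 [281.5]
228 [282.5 286.7 291.6]
234 [282.4 290.7 295.3]
236 [282.4 292.  295.8]
```

```bash
python3 -c "
from rig import manip
print(manip.sign_off())"
```

```text
the job is handed in; nothing more can be done
None
```

I handed the job in at about 25 s: the jar is upright on the coaster, and the mirror leans on the wall at about 22° with the stop against its foot and the T-handle turned to about 1.33 rad. I didn't re-measure the mirror's centring and squareness after release, and sign-off gave no verdict.

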